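# Open the locked air valve for the screwdriver

### The arm

A 6-joint arm with a two-finger parallel gripper is mounted at the origin on a cart in front of the work surface, level with it; the furniture and walls round the work are solid. World frame = base frame: x ahead of the robot, y to its left, z up, the work surface at z = 0. Lengths are in mm, angles in rad, forces in N, time in s.
With the tool pointing down it reaches from about 250 to 775 mm from the base axis. Payload 4 kg.
Tool frame: the origin (TCP) lies on the centre line of the jaws, within the pads' length; the fingertips stand 25 mm ahead of it and the grasp point (between the pads) lies 6 mm ahead of it (arm.tip_reach is the distance from the TCP to the fingertips, in mm); z points along the fingers, y is the direction in which the jaws open and shut (so a half turn about z gives the same grasp; the last joint's range is limited). The gripper opens to 85 mm and grips with 20 to 120 N. Pads are 22 mm wide; open, the fingers measure 114 mm over their backs; the gripper's body (76 mm by 85 mm) begins 54 mm behind the grasp point. The pads swing forward as they close: fully open they stand 13 mm farther back than shut.
Start: joints at [1.226, 0.087, 1.371, -0, 1.684, -0.103], TCP at [131.705, 534.012, 256.341] pointing down, gripper open.
Joint ranges: [-3.1, 3.1], [-0.76, 2.03], [0.27, 2.55], [-1.08, 4.22], [0.17, 2.65], [-2.57, 2.57]. Speed limits (rad/s): [2.79, 2.79, 3.14, 3.14, 3.14, 3.14].

### API

Orientations are given as a unit quaternion [w, x, y, z].
In Python, from station import monitor, snapshot, get_calibration, arm gives the robot as it stands. The module is installed in compiled form; this text tells all that it offers.
- The arm moves only by the tool move_arm, never from a script. Its argument "increments" is a list of rows, each a list of 7 numbers: the shift along the tool's x, y, z in cm, then the turn, a rotation vector about the tool's x, y, z in rad, then the opening, from 0 (shut) to 1 (fully open). A call has exactly 5 rows; each row is the pose to reach, as a shift and turn from the pose commanded when the call began, along the tool's axes at that moment; what a row does not reach only later rows make up. A row lasts 1/12 s, in which the tool goes at most 41.7 mm and 7.16 degrees, less where a joint would pass 70% of its speed; a pose out of reach is approached as far as the arm can. A call with a gripper value outside its range is refused whole. The fingers move at their own pace and stop on an object; the grip force is fixed at half the most. Time passes only in rows, so rows that repeat a pose let the fingers close, or fill a call up. It gives the time, the measured TCP pose, the force and the opening at its end, in the units of the state.
- monitor.get_state(): the state, without advancing time (a new reading comes with each control period).
- snapshot(name): name is "scene" or "top" or "wrist"; returns the picture (420x560x3 uint8, red, green, blue); there is no depth.
- get_calibration(name): a dict with "camera_matrix" (3x3 intrinsics, pixels), "rvec" (rotation vector, rad) and "tvec" (3), from world to camera coordinates, as OpenCV has them. Camera axes: x right, y down, z forward; pixel columns grow to the right and rows downward; lengths in mm; the calibration is good to about 2 mm. A picture is of the moment at which its call begins: read the wrist's pose just before it. get_calibration takes no time and is no camera call; for the wrist camera it gives the pose at the moment of the call.
- arm.job_done(): hands the job in, once; it reports no verdict.
The state is a dict: "time": time; "joints": joint angles; "qd": joint speeds; "effort": joint torques, N m; "tcp_pos": TCP position; "eef_rot": TCP orientation; "contact_force": force on the tool from outside, world axes, zero at the start; "wrist_torque": the same for the moment, N m; "finger_gap": finger opening in mm.
Only numpy, scipy, OpenCV 4.12 (cv2) and the standard library are available. Lean on these libraries where they do the work, as an engineer would, in place of code of your own. Each camera call takes 0.05 s, during which the arm holds its last target.

### The job

Open the air for the screwdriver at the valve with the blue knob: pull the knob straight up to unlock it, turn it until its pointer stands over the notch with the green dot, and push it back down fully home so that the pointer is locked in that notch. Leave the valve with the black knob alone.

Things in the scene. Friction and masses are not known exactly. Their poses are not given: they have to be found in the camera images.
- valve_blue: Valve with the blue knob, bolted down: upright grey block 110x110x22 mm. Origin: centre of its underside, on the knob's axis; z up. Its yaw varies 0.5 rad either way. On it a steel ring, 30-42 mm from the axis, top 32 mm above the bench, with 3 notches: red dot towards the block's -x (robot side), green dot 60 degrees counter-clockwise of it seen from above, white dot 60 degrees clockwise.
- blue_pull (a joint): Height in m the blue knob is pulled up: 0 fully home (start), 0.016 upper stop; from 0.009 its pointer clears the ring and it can turn. About 4 N of friction holds it at any height, no spring. The knob: round blue cylinder on the valve's axis, 36 mm across, gripped by its side; at home the side spans 34 to 74 mm (its top) above the bench.
- blue_turn (a joint): Angle in rad of the blue knob, counter-clockwise from above: 0 red dot (start, within 0.1), 1.047 green, -1.047 white; stops at +-1.25. Its flat pointer below the knob (5 mm wide, white line) reaches 44 mm from the axis; lying in a notch (about 10 degrees of play each way) it stops the knob from turning. 0.04 N m of friction keeps it where left.
- black_knob (a point): Centre of the top of the other valve's knob, 74 mm above the bench; that valve is like the blue one except that its knob and pointer are black. It stays as it is.

How it is judged (in metres and radians):
On the way, in this order (a step that is already met when the one before it is completed fails the run):
1. the blue knob is pulled up clear of its ring, still near the red notch (value of joint blue_pull above 0.0085 m and value of joint blue_turn below 0.5 rad), for 0.05 s.
2. the raised blue knob is turned over the green notch (value of joint blue_pull above 0.007 m and value of joint blue_turn above 0.82 rad), for 0.05 s.
At the end, for the whole second after the job is handed in: The blue knob is pushed in to within 3 mm of fully home with its pointer locked in the green notch (within about 0.2 rad of it); the black knob has not been pulled up (value of joint blue_pull below 0.003 m and value of joint blue_turn between 0.8 and 1.25 rad and distance of black_knob from where it was at the start of the episode below 0.004 m); the robot touches nothing.
It fails at once if the black knob is pulled up by more than 4 mm (distance of black_knob from where it was at the start of the episode above 0.004 m).
It also fails if it takes over 38 s, if anything falls off the work surface, if the arm or the gripper's body presses on something with over 40 N, if the wrist force passes 120 N, or if a joint passes its speed limit or range.

## Working session

There is one attempt and no reset: what is moved stays moved. The work goes in short steps, Python scripts to look and compute and a tool call to move; the robot and the scene stay as the last step left them, time stands still between calls to the robot, and variables do not carry over. Pictures are saved under pics/ and viewed, and the job is handed in when it is done.

Besides the shell and the picture viewer there is one more tool, called after "Call:" in YAML: its name, and indented under it one key for each argument. move_arm: Moves the arm, as the interface text tells. Its arguments: {"type":"object","properties":{"increments":{"type":"array","items":{"type":"array","items":{"type":"number"}}}},"required":["increments"]}

```bash
mkdir -p pics; python3 - <<'E'
from station import monitor, snapshot, get_calibration, arm
import cv2
s=monitor.get_state(); print(s['time'],s['tcp_pos'],s['eef_rot'],s['finger_gap'],arm.tip_reach)
for n in ["scene","top"]:
    im=snapshot(n); cv2.imwrite(f"pics/{n}0.png",im[:,:,::-1]); c=get_calibration(n); print(n,c)
E
```

```text
0.0 [131.55238035 533.56170367 255.12572437] [-2.63457418e-04  1.20619257e-01  9.92698201e-01 -1.09853462e-03] 85.2415913303878 25.0
scene {'camera_matrix': array([[542.00035019,   0.        , 282.73474959],
       [  0.        , 542.00035019, 205.85420786],
       [  0.        ,   0.        ,   1.        ]]), 'rvec': array([ 2.32377968, -0.52525829,  0.18261313]), 'tvec': array([-400.54910157,  279.43512257,  689.62732324])}
top {'camera_matrix': array([[401.6292127 ,   0.        , 273.98218875],
       [  0.        , 401.6292127 , 199.17173936],
       [  0.        ,   0.        ,   1.        ]]), 'rvec': array([ 2.16580789, -2.11931092,  0.17070783]), 'tvec': array([ 89.01731146, 504.72619839, 856.78012619])}
```

View pics/scene0.png

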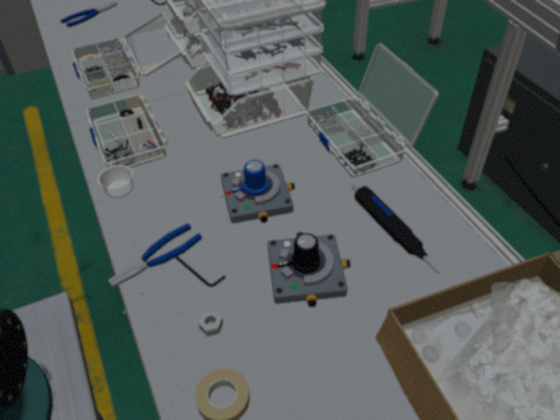

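View pics/top0.png

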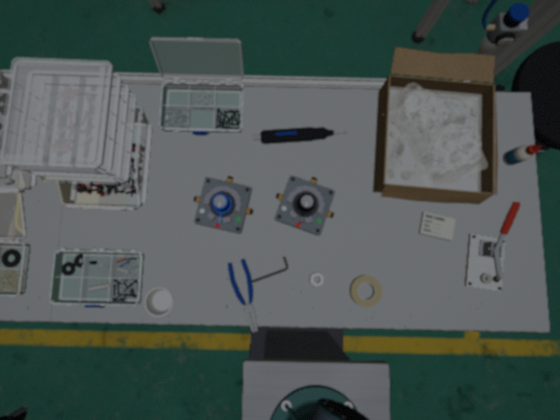

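```bash
cat > h.py <<'E'
import numpy as np, cv2
from station import monitor, snapshot, get_calibration, arm
def proj(n,P,c=None):
    c=c or get_calibration(n); return cv2.projectPoints(np.array(P,float).reshape(-1,3),c['rvec'],c['tvec'],c['camera_matrix'],None)[0].reshape(-1,2)
def ray(c,uv,z):
    R=cv2.Rodrigues(c['rvec'])[0]; C=-R.T@c['tvec']; d=R.T@np.linalg.inv(c['camera_matrix'])@np.array([uv[0],uv[1],1.]); return C+d*(z-C[2])/d[2]
def blue(im,roi):
    x0,y0,x1,y1=roi; h=cv2.cvtColor(im,cv2.COLOR_RGB2HSV); m=cv2.inRange(h,(100,110,50),(130,255,255)); k=np.zeros_like(m); k[y0:y1,x0:x1]=m[y0:y1,x0:x1]
    n,l,st,ce=cv2.connectedComponentsWithStats(k); i=1+np.argmax(st[1:,4]); return l==i,st[i],ce[i]
E
python3 - <<'E'
from h import *
print(proj('top',[[0,0,0],[131,534,255],[300,0,0]]))
for n,roi in (('top',(190,180,260,240)),('scene',(220,140,300,220))):
    im=cv2.imread(f'pics/{n}0.png')[:,:,::-1].copy(); m,st,ce=blue(im,roi); print(n,st,ce)
    c=get_calibration(n)
    x0,y0,x1,y1=roi; print(ray(c,ce,54),ray(c,ce,74))
    cv2.imwrite(f'pics/{n}0z.png',cv2.resize(im[y0:y1,x0:x1,::-1],None,fx=8,fy=8,interpolation=cv2.INTER_CUBIC))
E
```

```text
[[315.71045908 435.77011447]
 [ -9.71227969 407.98859021]
 [316.40653716 291.84926627]]
top [211 193  22  24 259] [222.44401544 204.8957529 ]
[485.16307693 212.3305462   54.        ] [482.38757513 209.79646241  74.        ]
scene [232 163  37  33 623] [254.00642055 181.79454254]
[482.8841648  199.62494701  54.        ] [475.76756512 179.67309912  74.        ]
```

View pics/top0z.png

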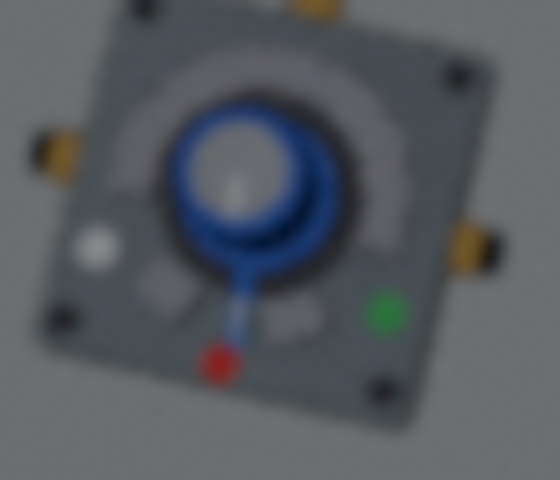

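View pics/scene0z.png

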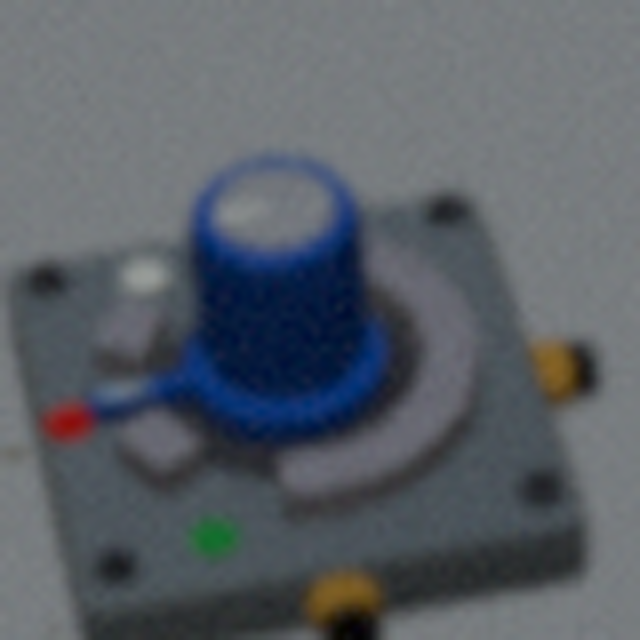

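```bash
python3 - <<'E'
from h import *
T=lambda p,o:(np.array(p)+.5)/8-.5+np.array(o)
ct=get_calibration('top');cs=get_calibration('scene')
print('cap',ray(ct,T((238,172),(190,180)),74),ray(cs,T((275,208),(220,140)),74))
b=[ray(ct,T(p,(190,180)),22) for p in [(143,5),(460,75),(60,320),(383,390)]]
print('bolts top',np.mean(b,0)); 
b2=[ray(cs,T(p,(220,140)),22) for p in [(447,207),(543,488),(45,275),(117,565)]]
print('bolts scene',np.mean(b2,0))
for B in (b,b2):
    d=(B[0]+B[1]-B[2]-B[3]); print('yaw',np.arctan2(d[1],d[0])); e=B[0]+B[2]-B[1]-B[3]; print(np.arctan2(-e[0],e[1]))
for n,p in (('red',(220,363)),('green',(387,313)),('white',(97,247))):
    q=ray(ct,T(p,(190,180)),22); d=(q-np.mean(b,0))[:2]; print(n,q,np.hypot(*d),np.arctan2(d[1],d[0]))
E
```

```text
cap [490.51227587 216.82594175  74.        ] [491.05790107 216.22732134  74.        ]
bolts top [491.43288892 216.8763242   22.        ]
bolts scene [491.66711626 218.34203645  22.        ]
yaw -0.2060789781100341
-0.1947000660275991
yaw -0.20932150023184617
-0.20111700051517806
red [443.86228946 226.60589112  22.        ] 48.55539522808429 2.9398461075512294
green [458.99578509 180.20208856  22.        ] 48.960854417307345 -2.2949623540073887
white [475.92730937 262.73909526  22.        ] 48.41298138074845 1.8968185317762492
```

Call:
move_arm:
  increments:
    - [-3.4,-1.8,0.8,0,0,0.08,1]
    - [-6.8,-3.5,1.7,0,0,0.16,1]
    - [-10.2,-5.3,2.5,0,0,0.24,1]
    - [-13.5,-7.0,3.4,0,0,0.32,1]
    - [-16.9,-8.8,4.2,0,0,0.4,1]

```text
time: 0.52
tcp_pos: [275.3, 406.7, 213.3]
eef_rot: [-0.0, 0.317, 0.948, -0.0]
contact_force: [0.8, 0.0, -0.3]
finger_gap: 85.4
```

Call:
move_arm:
  increments:
    - [-3.8,-0.3,0.8,0,0,0,1]
    - [-7.6,-0.6,1.7,0,0,0,1]
    - [-11.4,-0.8,2.5,0,0,0,1]
    - [-15.2,-1.1,3.4,0,0,0,1]
    - [-19.0,-1.4,4.2,0,0,0,1]

```text
time: 0.93
tcp_pos: [419.3, 281.5, 171.4]
eef_rot: [-0.0, 0.315, 0.949, -0.0]
contact_force: [0.1, 1.0, -0.8]
finger_gap: 85.6
```

Call:
move_arm:
  increments:
    - [-3.2,-0.2,0.7,0,0,0,1]
    - [-6.4,-0.5,1.4,0,0,0,1]
    - [-9.6,-0.7,2.1,0,0,0,1]
    - [-9.6,-0.7,2.1,0,0,0,1]
    - [-9.6,-0.7,2.1,0,0,0,1]

```text
time: 1.35
tcp_pos: [491.5, 218.7, 149.9]
eef_rot: [-0.001, 0.317, 0.948, -0.001]
contact_force: [0.2, 0.8, 0.0]
finger_gap: 85.7
```

```bash
python3 - <<'E'
from h import *
from scipy.spatial.transform import Rotation as Ro
s=monitor.get_state(); q=s['eef_rot']; R=Ro.from_quat([q[1],q[2],q[3],q[0]]).as_matrix()
print(s['time'],s['tcp_pos'],s['joints']); print(R.round(3))
print('shift mm in tool',R.T@(np.array([491,217,64])-s['tcp_pos']))
c=get_calibration('wrist'); im=snapshot('wrist'); cv2.imwrite('pics/w1.png',im[:,:,::-1])
print('axis px',proj('wrist',[[491,217,74],[491,217,32]],c))
E
```

```text
1.35 [491.48848264 218.71839635 149.93227837] [ 3.13082131e-01  1.07815566e-01  1.56127410e+00  3.73678225e-04
  1.47537329e+00 -6.12776240e-01]
[[-0.799  0.601 -0.003]
 [ 0.601  0.799 -0.001]
 [ 0.002 -0.002 -1.   ]]
shift mm in tool [-0.81071122 -1.48346388 85.93421932]
axis px [[271.55440317 242.87002328]
 [272.14678937 221.31135633]]
```

View pics/w1.png

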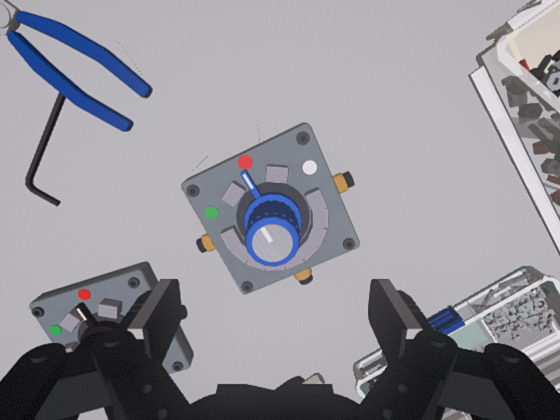

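The wrist view shows the blue knob's top at about (272, 241), where (272, 243) was predicted. The pointer is at the red dot (245, 162) and the black valve is well clear at lower left. I'll descend.

Call:
move_arm:
  increments:
    - [-0.1,-0.15,2.2,0,0,0,1]
    - [-0.1,-0.15,4.5,0,0,0,1]
    - [-0.1,-0.15,6.5,0,0,0,1]
    - [-0.1,-0.15,8.0,0,0,0,1]
    - [-0.1,-0.15,8.6,0,0,0,1]

```text
time: 1.82
tcp_pos: [488.5, 219.1, 62.9]
eef_rot: [-0.002, 0.314, 0.949, -0.001]
contact_force: [-0.2, -0.3, -0.4]
finger_gap: 85.0
```

Call:
move_arm:
  increments:
    - [0,0,0,0,0,0,0.6]
    - [0,0,0,0,0,0,0.45]
    - [0,0,0,0,0,0,0.3]
    - [0,0,0,0,0,0,0.2]
    - [0,0,0,0,0,0,0.2]

```text
time: 2.23
tcp_pos: [491.2, 217.7, 67.4]
eef_rot: [0.0, 0.315, 0.949, -0.001]
contact_force: [-3.6, -4.6, 6.7]
finger_gap: 34.4
```

Call:
move_arm:
  increments:
    - [0,0,0,0,0,0,0]
    - [0,0,0,0,0,0,0]
    - [0,0,0,0,0,0,0]
    - [0,0,0,0,0,0,0]
    - [0,0,0,0,0,0,0]

```text
time: 2.65
tcp_pos: [491.2, 217.6, 67.4]
eef_rot: [0.0, 0.315, 0.949, -0.0]
contact_force: [-4.0, -4.1, 6.5]
finger_gap: 34.1
```

```bash
python3 - <<'E'
from h import *
s=monitor.get_state(); print(s)
im=snapshot('wrist'); cv2.imwrite('pics/w2.png',im[:,:,::-1])
E
```

```text
{'time': 2.65, 'joints': array([ 3.12197651e-01,  1.74706255e-01,  1.65997875e+00, -1.26981502e-03,
        1.30668864e+00, -6.16349640e-01]), 'qd': array([ 0.00065458, -0.00217417,  0.00216802,  0.00074302,  0.00119863,
        0.00041422]), 'effort': array([ 7.46463295e-01, -3.29770517e+01, -2.78770548e+01,  5.23356423e-01,
       -1.39229435e+00,  2.04773247e-02]), 'tcp_pos': array([491.24103893, 217.63802047,  67.38520762]), 'eef_rot': array([ 4.51005085e-04,  3.15476523e-01,  9.48933178e-01, -4.29238184e-04]), 'contact_force': array([-4.01288108, -4.0996947 ,  6.54419016]), 'wrist_torque': array([-0.41851765,  0.6027284 ,  0.06389596]), 'finger_gap': 34.1339729452871}
```

View pics/w2.png

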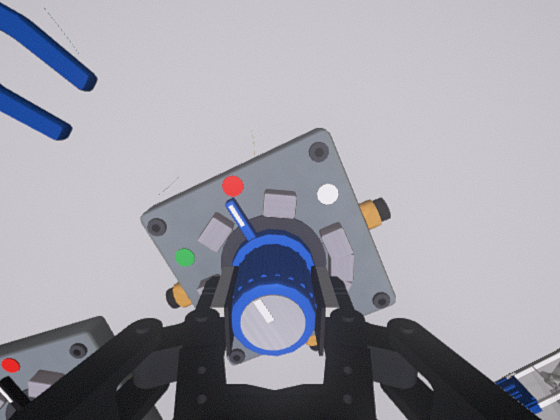

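Call:
move_arm:
  increments:
    - [0,0,-0.4,0,0,0,0]
    - [0,0,-0.8,0,0,0,0]
    - [0,0,-1.2,0,0,0,0]
    - [0,0,-1.6,0,0,0,0]
    - [0,0,-1.8,0,0,0,0]

```text
time: 3.12
tcp_pos: [491.1, 217.7, 83.5]
eef_rot: [-0.0, 0.315, 0.949, -0.001]
contact_force: [-0.2, -3.7, -4.6]
finger_gap: 34.5
```

```bash
python3 - <<'E'
from h import *
s=monitor.get_state(); print(s['time'],s['tcp_pos'],s['contact_force'],s['wrist_torque'],s['finger_gap'],s['joints'])
im=snapshot('wrist'); cv2.imwrite('pics/w3.png',im[:,:,::-1])
im=snapshot('scene'); cv2.imwrite('pics/s3.png',cv2.resize(im[100:260,160:360,::-1],None,fx=4,fy=3.7))
E
```

```text
3.1167 [491.05404796 217.7401097   83.5359184 ] [-0.15291562 -3.74835832 -4.62667795] [-0.48826229 -0.12886589  0.08561999] 34.451890521024445 [ 3.12303529e-01  1.58871341e-01  1.64325912e+00 -9.23235665e-04
  1.34022778e+00 -6.16340031e-01]
```

View pics/w3.png

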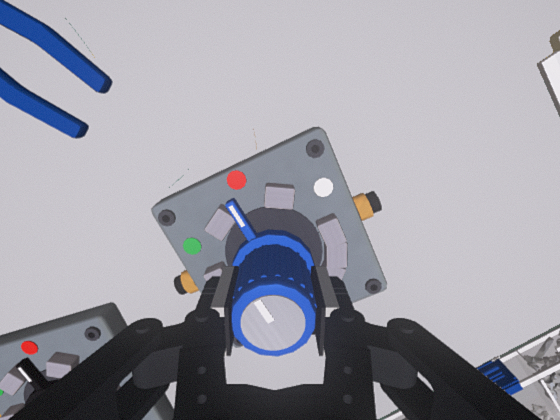

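View pics/s3.png

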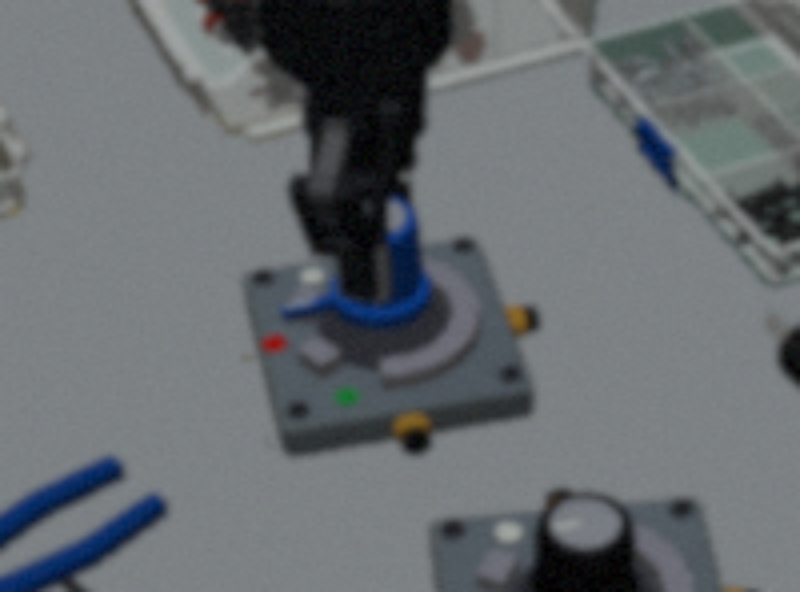

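The wrist view shows the pointer (233, 212) still fixed relative to the jaws. The scene view shows the pointer lifted above the ring. The TCP rose 16 mm, so the knob is unlocked. Next I turn it counter-clockwise, which is negative about tool z.

Call:
move_arm:
  increments:
    - [0,0,0,0,0,-0.1,0]
    - [0,0,0,0,0,-0.2,0]
    - [0,0,0,0,0,-0.3,0]
    - [0,0,0,0,0,-0.4,0]
    - [0,0,0,0,0,-0.5,0]

```text
time: 3.63
tcp_pos: [490.8, 217.6, 83.5]
eef_rot: [-0.0, 0.069, 0.998, -0.001]
contact_force: [-0.9, -4.6, -2.2]
finger_gap: 34.3
```

Call:
move_arm:
  increments:
    - [0,0,0,0,0,-0.1,0]
    - [0,0,0,0,0,-0.2,0]
    - [0,0,0,0,0,-0.3,0]
    - [0,0,0,0,0,-0.4,0]
    - [0,0,0,0,0,-0.5,0]

```text
time: 4.05
tcp_pos: [490.7, 217.4, 83.5]
eef_rot: [-0.001, -0.18, 0.984, -0.001]
contact_force: [-1.9, -6.4, -0.1]
finger_gap: 34.4
```

```bash
python3 - <<'E'
from h import *
s=monitor.get_state(); print(s['time'],s['tcp_pos'],s['eef_rot'],s['contact_force'],s['wrist_torque'],s['finger_gap'],s['joints'])
c=get_calibration('wrist');im=snapshot('wrist'); cv2.imwrite('pics/w4.png',im[:,:,::-1])
np.savez('c4.npz',**c)
im=snapshot('scene'); cv2.imwrite('pics/s4.png',cv2.resize(im[100:260,160:360,::-1],None,fx=4,fy=3.7))
E
```

```text
4.05 [490.6826794  217.35548139  83.53038657] [-9.20053705e-04 -1.80410291e-01  9.83590620e-01 -8.78907211e-04] [-1.89328444 -6.41121548 -0.13108593] [-0.80459074  0.24526953 -0.05862083] 34.40120060112356 [ 3.12170835e-01  1.58682314e-01  1.64349069e+00 -1.54326740e-03
  1.34147353e+00 -1.62108057e+00]
```

View pics/w4.png

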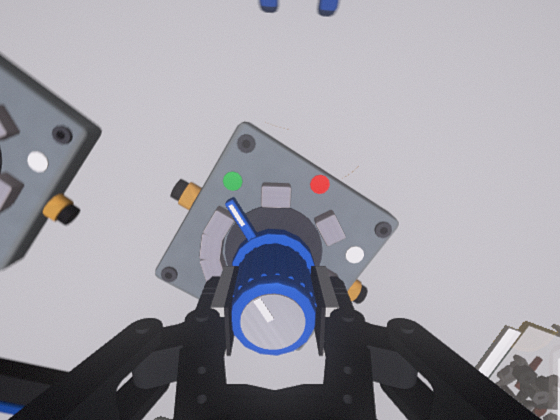

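View pics/s4.png

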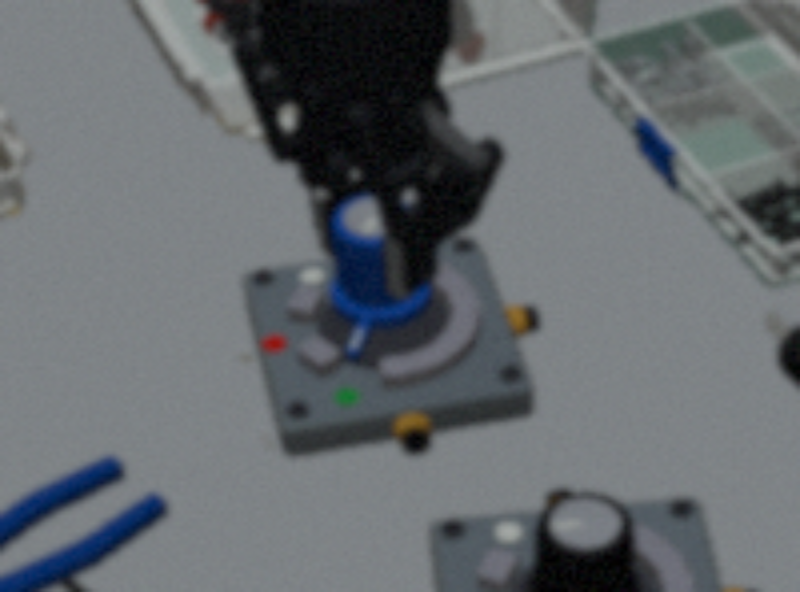

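```bash
python3 - <<'E'
from h import *
c=dict(np.load('c4.npz'))
A=np.array([491,217])
for n,p in (('green',(232.5,181)),('red',(320,184)),('white',(354.5,255))):
    q=ray(c,p,22)[:2]; d=q-A; print(n,q,np.hypot(*d),np.arctan2(d[1],d[0]))
for z in (40,44,48,51):
    t=ray(c,(230.5,200.5),z)[:2];b=ray(c,(249,236),z)[:2]; d=t-A;e=t-b
    print(z,np.hypot(*d),np.arctan2(d[1],d[0]),np.arctan2(e[1],e[0]))
E
```

```text
green [459.34302856 180.76873491] 48.113079419847416 -2.2889164138303837
red [443.63915817 226.81466837] 48.36710714977425 2.9372532923850074
white [476.07519261 263.21321953] 48.5634794352048 1.8831778175982063
40 42.215827395512015 -2.2391462542836513 -2.3461911502335155
44 42.88973756023731 -2.263601416945105 -2.346191150233516
48 43.58849621950918 -2.287286302517119 -2.3461911502335138
51 44.12816353233989 -2.3045506853659297 -2.346191150233516
```

The pointer direction is −2.26 to −2.35 rad against −2.29 for the green dot, which is within the notch play. I'll push the knob down.

Call:
move_arm:
  increments:
    - [0,0,0.5,0,0,0,0]
    - [0,0,1.0,0,0,0,0]
    - [0,0,1.5,0,0,0,0]
    - [0,0,1.8,0,0,0,0]
    - [0,0,2.1,0,0,0,0]

```text
time: 4.57
tcp_pos: [491.4, 217.6, 67.0]
eef_rot: [-0.0, -0.178, 0.984, -0.001]
contact_force: [-13.1, -9.8, 32.7]
finger_gap: 34.3
```

```bash
python3 - <<'E'
from h import *
s=monitor.get_state(); print(s['time'],s['tcp_pos'],s['eef_rot'],s['contact_force'],s['wrist_torque'],s['finger_gap'])
im=snapshot('wrist'); cv2.imwrite('pics/w5.png',im[:,:,::-1])
E
```

```text
4.5667 [491.42644342 217.63360349  67.03704131] [-6.39813185e-05 -1.78184902e-01  9.83996669e-01 -8.32020315e-04] [-13.10202214  -9.76992103  32.70331832] [-1.4799441   2.34765752 -0.03493848] 34.34384494880395
```

View pics/w5.png

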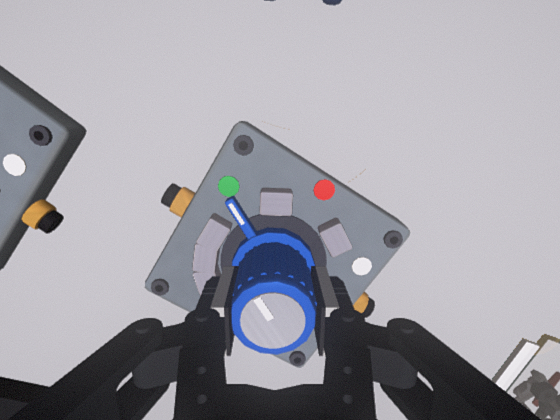

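The TCP is back at its starting height (67.0) with 33 N of downward push, and the pointer lies in the notch by the green dot. I'll ease off slightly and open the gripper.

Call:
move_arm:
  increments:
    - [0,0,-0.2,0,0,0,0]
    - [0,0,-0.2,0,0,0,0.5]
    - [0,0,-0.2,0,0,0,0.8]
    - [0,0,-0.2,0,0,0,1]
    - [0,0,-0.2,0,0,0,1]

```text
time: 5.03
tcp_pos: [491.5, 219.0, 64.7]
eef_rot: [0.001, -0.178, 0.984, 0.001]
contact_force: [0.6, 0.1, 0.3]
finger_gap: 77.6
```

Call:
move_arm:
  increments:
    - [0,0,0,0,0,0,1]
    - [0,0,0,0,0,0,1]
    - [0,0,0,0,0,0,1]
    - [0,0,0,0,0,0,1]
    - [0,0,0,0,0,0,1]

```text
time: 5.45
tcp_pos: [491.1, 218.3, 64.2]
eef_rot: [-0.0, -0.178, 0.984, 0.0]
contact_force: [0.0, 0.6, -0.5]
finger_gap: 85.4
```

```bash
python3 - <<'E'
from h import *
s=monitor.get_state(); print(s['time'],s['tcp_pos'],s['eef_rot'],s['contact_force'],s['wrist_torque'],s['finger_gap'])
im=snapshot('wrist'); cv2.imwrite('pics/w6.png',im[:,:,::-1])
E
```

```text
5.45 [491.09762949 218.32820083  64.19053425] [-7.40139574e-05 -1.78148567e-01  9.84003596e-01  7.61083033e-05] [ 0.02149082  0.63876265 -0.45719536] [-0.02279202  0.02083366 -0.03051964] 85.39627723119825
```

View pics/w6.png

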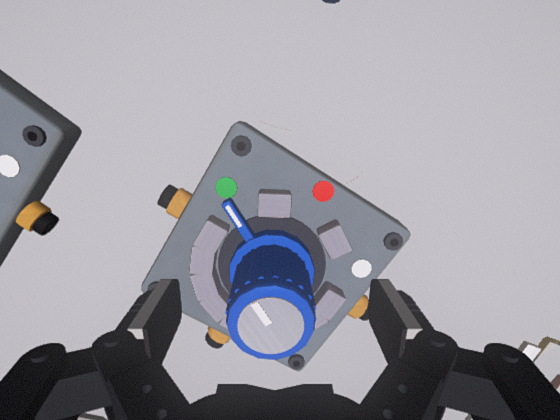

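The jaws are open and clear, and the pointer (235, 215) is in the green notch. I'll retreat straight up.

Call:
move_arm:
  increments:
    - [0,0,-2,0,0,0,1]
    - [0,0,-5,0,0,0,1]
    - [0,0,-8,0,0,0,1]
    - [0,0,-11,0,0,0,1]
    - [0,0,-13,0,0,0,1]

```text
time: 5.92
tcp_pos: [492.0, 218.6, 197.8]
eef_rot: [0.002, -0.178, 0.984, 0.0]
contact_force: [0.8, 0.5, -0.3]
finger_gap: 85.5
```

Call:
move_arm:
  increments:
    - [0,0,-1,0,0,0,1]
    - [0,0,-1,0,0,0,1]
    - [0,0,-1,0,0,0,1]
    - [0,0,-1,0,0,0,1]
    - [0,0,-1,0,0,0,1]

```text
time: 6.33
tcp_pos: [490.1, 217.9, 201.8]
eef_rot: [-0.002, -0.178, 0.984, -0.0]
contact_force: [-0.3, 0.1, -0.4]
finger_gap: 85.2
```

```bash
python3 - <<'E'
from h import *
s=monitor.get_state(); print(s['time'],s['tcp_pos'],s['contact_force'])
c=get_calibration('wrist');np.savez('c7.npz',**c);im=snapshot('wrist'); cv2.imwrite('pics/w7.png',im[:,:,::-1])
im=snapshot('scene'); cv2.imwrite('pics/s7.png',cv2.resize(im[130:310,200:370,::-1],None,fx=3.3,fy=3.3,interpolation=cv2.INTER_CUBIC))
cv2.imwrite('pics/s7_full.png',im[:,:,::-1])
E
```

```text
6.3333 [490.13272772 217.92957793 201.77690492] [-0.26364882  0.10875022 -0.38741317]
```

View pics/w7.png

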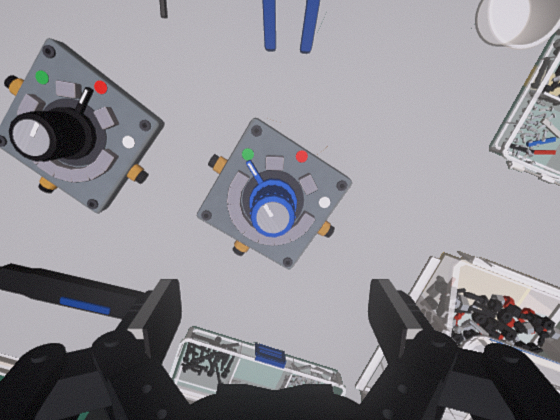

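View pics/s7.png

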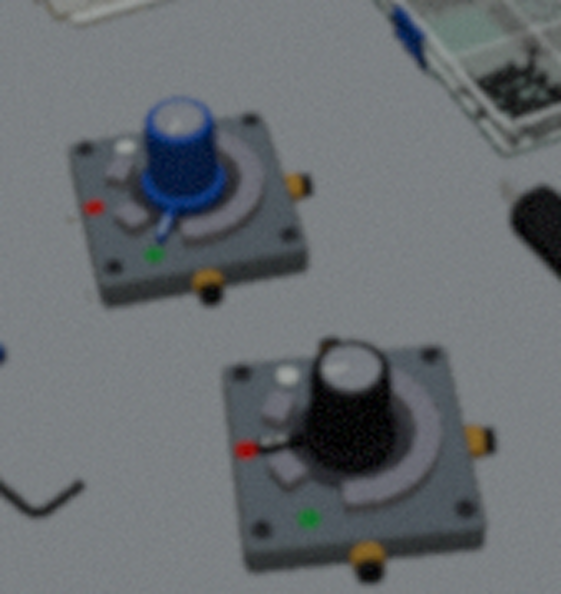

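```bash
python3 - <<'E'
from h import *
for f in ('scene0','s7_full'):
    im=cv2.imread(f'pics/{f}.png')[:,:,::-1].copy(); m,st,ce=blue(im,(220,140,300,220))
    cols=[np.where(m[:,x])[0].min() for x in range(247,264)]; print(f,st,cols)
    g=cv2.cvtColor(im,cv2.COLOR_RGB2GRAY).astype(np.float32); np.save(f,g)
a=np.load('scene0.npy');b=np.load('s7_full.npy')
for y0,y1 in((156,180),):
    print('cap shift px',cv2.phaseCorrelate(a[y0:y1,240:270]*1,b[y0:y1,240:270]*1,cv2.createHanningWindow((30,24),cv2.CV_32F)))
print('black shift',cv2.phaseCorrelate(a[225:265,285:330]*1,b[225:265,285:330]*1))
p=proj('scene',[[491,217,74],[491,217,77]]);print('3mm =',p[1]-p[0])
c=dict(np.load('c7.npz'));A=np.array([491,217])
t=ray(c,(248,163),32)[:2]-A; print('pointer',np.arctan2(t[1],t[0]),np.hypot(*t))
E
```

```text
scene0 [232 163  37  33 623] [np.int64(169), np.int64(170), np.int64(170), np.int64(171), np.int64(171), np.int64(171), np.int64(171), np.int64(171), np.int64(171), np.int64(171), np.int64(171), np.int64(170), np.int64(170), np.int64(169), np.int64(168), np.int64(163), np.int64(164)]
s7_full [242 163  27  37 600] [np.int64(169), np.int64(170), np.int64(170), np.int64(171), np.int64(171), np.int64(171), np.int64(171), np.int64(171), np.int64(171), np.int64(171), np.int64(171), np.int64(170), np.int64(170), np.int64(169), np.int64(168), np.int64(163), np.int64(164)]
cap shift px ((-0.28219130905320355, -0.28572647089056247), 0.8956387334399754)
black shift ((0.5081900887345654, -0.08073051302200795), 1.0491607332229613)
3mm = [-0.10757286 -1.33706238]
pointer -2.2438877242531357 42.039588939957966
```

```bash
python3 - <<'E'
from station import arm
arm.job_done()
E
```

```text
the job is handed in; nothing more can be done
```

I pulled the blue knob up about 16 mm, turned it 1.0 rad counter-clockwise to the green notch and pushed it back home. Then I opened the gripper, backed off to about 200 mm above the bench and handed the job in at about 6.4 s. No verdict is reported.

- **Height:** in the scene camera, the top edge of the knob sits on the same pixel rows as before the job. Cap correlation gave a shift of 0.3 px, where 3 mm would be 1.3 px. The tool height at the push was 67.0 mm, against 67.4 mm when it first gripped the knob at home.
- **Angle:** the pointer measures −2.24 rad in the world frame, against −2.29 for the green dot, about 0.05 rad off. Earlier estimates ranged from −2.24 to −2.35, depending on the height assumed. All of these are within the notch's play of about 0.17 rad, and the pictures show the pointer lying in the green notch.
- **Black knob:** the vertical shift was only 0.1 px. The sideways shift read 0.5 px, which I put down to image noise; nothing came near it.
- **Forces:** the highest wrist force I read was about 37 N, while pushing down. It was about zero after release, so the robot is touching nothing.

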